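Start and screw home the filler cap of a workshop gearbox

ROBOT

A 6-joint arm with a two-finger parallel gripper is mounted at the origin on the work surface. World frame = base frame: x ahead of the robot, y to its left, z up, the work surface at z = 0. Lengths are in m, angles in rad, forces in N, time in s.
With the tool pointing down it reaches from about 0.325 to 0.85 m from the base axis. Payload 15.5 kg.
Tool frame: the origin (TCP) lies at the very end of the fingers, on their centre line; the grasp point (between the pads) lies 19 mm behind it; z points along the fingers, y is the direction in which the jaws open and shut (so a half turn about z gives the same grasp; the last joint's range is limited). The gripper opens to 91 mm and grips with 3 to 60 N. Pads are 32 mm wide; open, the fingers measure 118 mm over their backs; the gripper's body (76 mm by 178 mm) begins 60 mm behind the grasp point.
Start: joints at [1.036, 0.494, 1.345, -0, 1.302, -0.096], TCP at [0.266, 0.566, 0.188] pointing down, gripper open.
Joint ranges: [-2.91, 2.91], [-0.82, 2.16], [0.22, 2.67], [-1.22, 4.37], [0.12, 2.79], [-3.08, 3.08]. Speed limits (rad/s): [1.89, 1.89, 2.57, 3.01, 3.01, 3.01].

INTERFACE

Orientations are given as a 3x3 rotation matrix whose columns are the frame's x, y, z axes.
In Python, from bench import manip gives the robot as it stands.
- The arm moves only by the tool servo_tool, never from a script. Its arguments are lists of equal length, an entry for each row: "slide": the shift along the tool's x, y, z in mm, a list of three; "twist": the turn, a rotation vector about the tool's x, y, z in degrees, a list of three; "jaw": the opening, from 0 (shut) to 1 (fully open). A call has 1 to 20 rows; each row is the pose to reach, as a shift and turn from the pose commanded when the call began, along the tool's axes at that moment; what a row does not reach only later rows make up. A row lasts 1/12 s, in which the tool goes at most 41.7 mm and 7.16 degrees, less where a joint would pass 70% of its speed; a pose out of reach is approached as far as the arm can. A call with a gripper value outside its range is refused whole. The fingers move at their own pace and stop on an object; the grip force is fixed at half the most. Time passes only in rows, so rows that repeat a pose let the fingers close. It gives the time, the measured TCP pose, the force and the opening at its end, in the units of the state.
- manip.observe(): the state, without advancing time (a new reading comes with each control period).
- manip.snapshot(name): name is "side" or "top"; returns the picture (384x512x3 uint8, red, green, blue); there is no depth.
- manip.camera_params(name): a dict with "fx", "fy", "cx", "cy" (pixels), "extrinsics" (4x4, takes a point from world to camera coordinates). Camera axes: x right, y up, looking along -z (the intrinsics and any distortion apply to the point x, -y, -z); pixel columns grow to the right and rows downward; lengths in m; the calibration is good to about 2 mm. A picture is of the moment at which its call begins. camera_params takes no time and is no camera call.
- manip.close_job(): hands the job in, once; it reports no verdict.
The state is a dict: "time": time; "joint_pos": joint angles; "joint_velocities": joint speeds; "effort": joint torques, N m; "tcp_pos": TCP position; "tool_rot": TCP orientation; "contact_force": force on the tool from outside, world axes, zero at the start; "wrist_torque": the same for the moment, N m; "width": opening from 0.0 (shut) to 1.0 (fully open).
Only numpy, scipy, OpenCV 4.12 (cv2) and the standard library are available. Lean on these libraries where they do the work, as an engineer would, in place of code of your own. Each camera call takes 0.05 s, during which the arm holds its last target.

TASK

The grey filler cap has only been laid on top of the gearbox's filler neck. Turn it backward (anticlockwise seen from above) until you feel it drop into the start of the thread, then screw it forward (clockwise) until it comes to its stop, and let go of it. Leave the other things on the bench where they are.

Things in the scene. Friction and masses are not known exactly. Their poses are not given: they have to be found in the camera images.
- gearbox: Green cast gearbox, 215 x 145 mm, its top 95 mm above the bench, bolted on a 270 x 190 mm plywood board, fixed; a steel shaft stub sticks out of its +y side to 119 mm from the middle. Origin on the bench under its middle, z up. The filler neck stands on its top, 35 mm from the middle along its +x.
- neck_foot (a point): Point on the filler neck's axis at the gearbox's top face (95 mm above the bench), z up. The fixed aluminium neck, 56 mm across, has three equal coarse thread starts 120 degrees apart, at an angle that no reading gives. After the drop, clockwise turning of 1.4 to 1.8 rad takes the cap down another 6 mm (first up to 0.4 rad level, then 0.075 mm per degree) to a hard stop: fully home.
- cap: Grey plastic loose screw cap, 68 mm across. Origin on its axis in the plane of its lower rim, z up; roof 27 mm above. On the roof a central grip bar: 48 mm long (cap's x), 16 mm thick (y), 27 to 51 mm above the origin. Origin above neck_foot: 24 mm at start, 16.5 mm after the drop, 10.5 mm fully home. A 16 mm spigot under it guides it in the neck, with about 1 mm of play; stays as left.
- spanner: Bystander: steel spanner 170 mm long lying on the bench beside the gearbox. Origin at its middle.
- oil_bottle: Bystander: white plastic bottle, 60 mm across, 150 mm tall, standing on the bench beside the gearbox. Origin at the centre of its underside.
- offcut: Bystander: wooden offcut 110 x 60 x 22 mm lying on the bench on the far side of the gearbox. Origin at the centre of its underside.
- thread_top (a point): Point on the neck's axis, 24 mm above neck_foot, level with the flat thread tops on which the cap's lugs lie at first. Turned clockwise from there, the cap only meets a stop. Turned anticlockwise (from above) by 0.25 to 1.3 rad it drops 7.5 mm by its own weight, if not held up, into the thread starts; within 0.38 rad after that it meets a stop.
Mind the look-alikes: they are no part of the job. What is meant by the cap is not blue or pink, and is the larger of those in its own colour.

How it is judged:
On the way:
1. the cap has dropped into the thread starts on the neck (z of cap in the frame of neck_foot below 0.018 m and horizontal distance between cap and neck_foot below 0.004 m and angle between cap's own z axis and vertical below 0.1 rad), for 0.1 s.
At the end, for the whole second after the job is handed in: The cap is screwed home on the neck: its origin within 2 mm above its home height of 10.5 mm over neck_foot (that is within about 27 degrees of the stop), not more than 2.5 mm below it, upright within 0.08 rad, within 4 mm of the neck's axis, at rest (z of cap in the frame of neck_foot between 0.008 and 0.0125 m and horizontal distance between cap and neck_foot below 0.004 m and angle between cap's own z axis and vertical below 0.08 rad and linear speed of cap below 0.02 m/s and angular speed of cap below 0.1 rad/s); the robot touches nothing.
It fails at once if the spanner is moved by more than 30 mm (distance of spanner from where it was at the start of the episode above 0.03 m).
It fails at once if the oil bottle is moved by more than 30 mm (distance of oil_bottle from where it was at the start of the episode above 0.03 m).
It fails at once if the offcut is moved by more than 30 mm (distance of offcut from where it was at the start of the episode above 0.03 m).
It also fails if it takes over 64 s, if anything falls off the work surface, if the arm or the gripper's body presses on something with over 40 N, if the wrist force passes 120 N, or if a joint passes its speed limit or range.

## Working session

There is one attempt and no reset: what is moved stays moved. The work goes in short steps, Python scripts to look and compute and a tool call to move; the robot and the scene stay as the last step left them, time stands still between calls to the robot, and variables do not carry over. Pictures are saved under pics/ and viewed, and the job is handed in when it is done.

Besides the shell and the picture viewer there is one more tool, called after "Emit:" as name(argument=value, ...), one argument or row to a line, values as JSON. servo_tool: Moves the arm, as the interface text tells. Its arguments: {"type":"object","properties":{"slide":{"type":"array"},"twist":{"type":"array"},"jaw":{"type":"array"}},"required":["slide","twist","jaw"]}

```bash
mkdir -p pics; ls; python3 - <<'E'
from bench import manip
import cv2,numpy as np
np.set_printoptions(precision=4,suppress=True)
s=manip.observe();print({k:np.round(v,4) for k,v in s.items()})
for n in("side","top"):
    p=manip.camera_params(n);print(n,p)
    im=manip.snapshot(n);cv2.imwrite(f"pics/{n}0.png",im[:,:,::-1])
E
```

```text
pics
{'time': np.float64(0.0), 'joint_pos': array([ 1.0365,  0.4942,  1.3461, -0.    ,  1.3025, -0.0955]), 'joint_velocities': array([-0.0021,  0.0002, -0.0003, -0.0015, -0.001 , -0.    ]), 'effort': array([  0.0014, -87.8835, -38.1848,   0.0707,   0.0533,  -0.0002]), 'tcp_pos': array([0.2653, 0.5654, 0.1869]), 'tool_rot': array([[-0.9053,  0.4249, -0.0006],
       [ 0.4249,  0.9053, -0.0011],
       [ 0.0001, -0.0012, -1.    ]]), 'contact_force': array([-0.3401, -1.2177, -0.3845]), 'wrist_torque': array([-0.0073,  0.0049,  0.0391]), 'width': np.float64(0.9992)}
side {'fx': 404.9338717058207, 'fy': 404.9338717058207, 'cx': 256.41915127248444, 'cy': 194.24625244381846, 'extrinsics': array([[-0.9968, -0.0779, -0.0176,  0.6487],
       [ 0.0417, -0.6954,  0.7174, -0.0355],
       [-0.0681,  0.7144,  0.6964, -1.1497],
       [ 0.    ,  0.    ,  0.    ,  1.    ]])}
top {'fx': 360.5637833492113, 'fy': 360.5637833492113, 'cx': 251.78733103815694, 'cy': 194.76952871049767, 'extrinsics': array([[ 0.0271, -0.9996, -0.0046,  0.0622],
       [ 0.9954,  0.0266,  0.0926, -0.6555],
       [-0.0924, -0.0071,  0.9957, -1.0367],
       [ 0.    ,  0.    ,  0.    ,  1.    ]])}
```

View pics/side0.png

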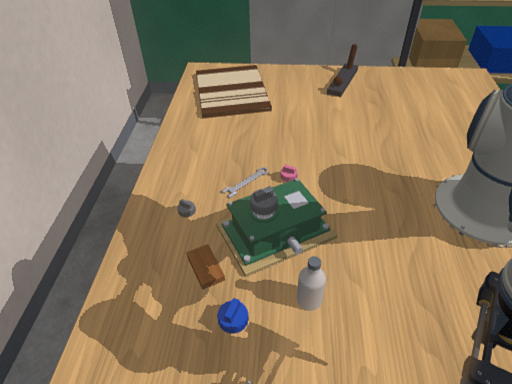

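View pics/top0.png

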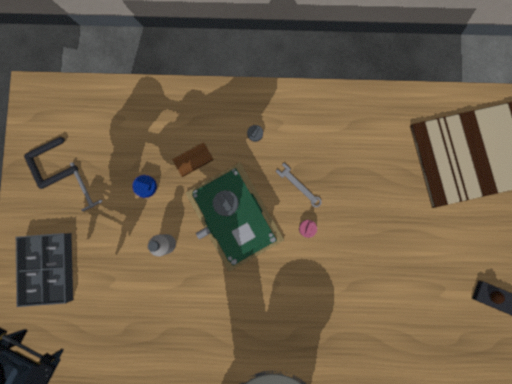

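The side view shows these candidates (side pixel / top pixel):
- Grey cap on the gearbox: (264,203) / (225,203).
- Small grey cap on the bench: (187,208) / (255,132).
- Blue cap: (233,316) / (144,186).
- Pink cap: (289,173) / (308,229).

I choose the larger grey cap, the one on the neck. Next I check it in a close crop.

```bash
python3 - <<'E'
import cv2,numpy as np
a=cv2.imread("pics/side0.png")[170:245,215:315];b=cv2.imread("pics/top0.png")[170:245,180:280]
c=[cv2.resize(x,None,fx=5.0 if 0 else 4,fy=4,interpolation=cv2.INTER_CUBIC) for x in(a,b)]
cv2.imwrite("pics/crop0.png",np.hstack(c))
E
```

```text
(no output)
```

View pics/crop0.png

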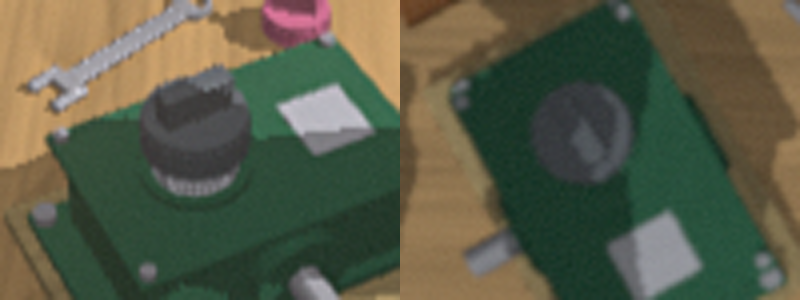

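```bash
python3 - <<'E'
import cv2,numpy as np
a=cv2.imread("pics/side0.png")[180:225,240:290];b=cv2.imread("pics/top0.png")[183:223,203:248]
def f(x,s):
    x=cv2.resize(x,(400,int(400*x.shape[0]/x.shape[1])),interpolation=cv2.INTER_CUBIC).astype(float)
    return np.clip((x/255)**0.6*330-60,0,255).astype(np.uint8)
A=f(a,8);B=f(b,8)
h=min(A.shape[0],B.shape[0]);cv2.imwrite("pics/crop1.png",np.hstack([A[:h],B[:h]]))
E
```

```text
(no output)
```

View pics/crop1.png

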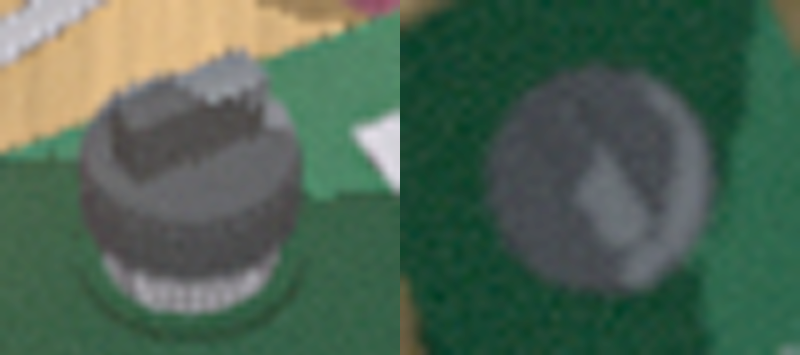

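```bash
cat > h.py <<'E'
import cv2,numpy as np
from bench import manip
from scipy.optimize import least_squares
np.set_printoptions(precision=4,suppress=True)
P={n:manip.camera_params(n) for n in("side","top")}
def proj(n,X):
    p=P[n];X=np.atleast_2d(X);c=X@p["extrinsics"][:3,:3].T+p["extrinsics"][:3,3]
    return np.c_[p["cx"]+p["fx"]*c[:,0]/-c[:,2],p["cy"]-p["fy"]*c[:,1]/-c[:,2]]
t=np.linspace(0,2*np.pi,73)
def capmodel(x,y,z,yaw):
    R=np.array([[np.cos(yaw),-np.sin(yaw)],[np.sin(yaw),np.cos(yaw)]])
    o=np.array([x,y,z])
    circ=lambda h:o+np.c_[.034*np.cos(t),.034*np.sin(t),0*t+h]
    b=np.array([[24,8],[-24,8],[-24,-8],[24,-8]])/1000@R.T
    bar=lambda h:o+np.c_[b,np.full(4,h)]
    return circ(0),circ(.027),bar(.027),bar(.051)
def ext(n,m):  # outline bbox of body
    q=np.vstack([proj(n,m[0]),proj(n,m[1])]);return np.r_[q.min(0),q.max(0)]
def overlay(name,n,img,box,v,s=8):
    x0,y0,x1,y1=box;a=img[y0:y1,x0:x1]
    a=cv2.resize(a,None,fx=s,fy=s,interpolation=cv2.INTER_CUBIC).astype(float)
    a=np.clip((a/255)**0.6*330-60,0,255).astype(np.uint8)
    for m,c in zip(capmodel(*v),[(0,255,255),(0,255,255),(255,255,0),(0,0,255)]):
        q=(proj(n,m)-[x0,y0]+.5)*s
        cv2.polylines(a,[q.astype(np.int32)],True,c,1)
    return a
E
python3 - <<'E'
from h import *
# picks in side: bar top corners
sp=np.array([[118,115],[240,52],[265,88],[135,180],[265,142]])/8+[240,180]-.5
best=None
for y0 in np.arange(0,3.2,.4):
    def f(v):
        m=capmodel(*v)
        e=ext("top",m)-np.r_[212.3,189.8,237.6,215.5]
        es=(ext("side",m)-np.r_[249.5,0,277.2,0])[[0,2]]
        q=proj("side",m[3]); 
        # front lower & back: nearest corners for picks
        pts=np.vstack([m[3],m[2]]);Q=proj("side",pts)
        r=[]
        for k,p in enumerate(sp[1:]):
            g=Q[:4] if k<2 else Q[4:]
            d=g-p;i=np.argmin((d**2).sum(1));r+=list(d[i])
        return np.r_[e,es,r]
    s=least_squares(f,[0.5,0.07,0.119,y0],loss="soft_l1")
    if best is None or s.cost<best.cost: best=s
    print(y0,s.x,s.cost)
v=best.x;print(v);print(best.fun)
i1=cv2.imread("pics/side0.png");i2=cv2.imread("pics/top0.png")
A=overlay("",'side',i1,(240,178,290,228),v);B=overlay("",'top',i2,(200,178,250,228),v)
cv2.imwrite("pics/ov0.png",np.hstack([A,B]))
E
```

```text
0.0 [0.6208 0.1496 0.1175 0.5581] 2.2863554672152198
0.4 [0.6192 0.1506 0.1077 0.4101] 8.612264365439449
0.8 [0.6198 0.15   0.1137 0.7237] 3.030148611628499
1.2000000000000002 [0.6198 0.15   0.1137 0.7237] 3.030148611682573
1.6 [0.6208 0.1496 0.1175 0.5581] 2.286355466471508
2.0 [0.6208 0.1496 0.1175 0.5581] 2.286355466490398
2.4000000000000004 [0.6201 0.1499 0.1141 3.3344] 7.999686455035665
2.8000000000000003 [0.6201 0.1499 0.1141 3.3344] 7.9996864547383515
[0.6208 0.1496 0.1175 0.5581]
[-0.3395 -0.1665  0.5444  0.1964 -0.6005 -0.3313  0.4944 -0.076   0.5972
 -0.5783 -0.7391  1.7635  0.4857 -0.191 ]
```

View pics/ov0.png

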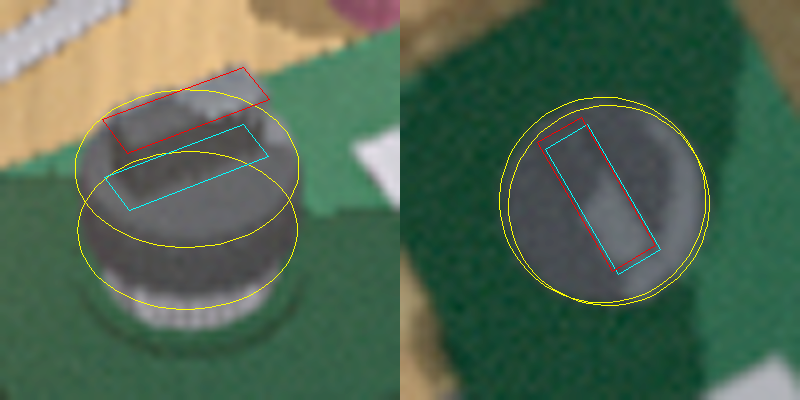

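Larger grey cap confirmed: it sits on the neck at about (0.621, 0.150), rim z 0.1175 against 0.119 expected. The bar yaw is about 32°. Next I work out the approach move.

```bash
cat >> h.py <<'E'
def move_to(x,y,z,ydeg):
    s=manip.observe();R=s["tool_rot"];d=R.T@(np.array([x,y,z])-s["tcp_pos"])*1000
    cur=np.degrees(np.arctan2(R[1,1],R[0,1]))
    tw=-(ydeg-cur)  # + about tool z = clockwise
    tw=(tw+180)%360-180
    a=R.T@np.array([0,0,-1.]);
    print("slide mm",d,"twist z",tw,"cur yaw",cur,"q6",s["joint_pos"][5],"tilt(tool frame down)",a)
E
python3 -c "
from h import *
move_to(.6208,.1496,.205,-58)"
```

```text
slide mm [-498.4699 -225.4756  -17.8201] twist z 122.85749702525317 cur yaw 64.85749702525317 q6 -0.09548162788011869 tilt(tool frame down) [-0.0001  0.0011  1.    ]
```

Emit:
servo_tool(
  slide=[
    [0,0,-18],
    [-498,-225,-18],
    [-498,-225,-18],
    [-498,-225,-18],
    [-498,-225,-18],
    [-498,-225,-18],
    [-498,-225,-18],
    [-498,-225,-18],
    [-498,-225,-18],
    [-498,-225,-18],
    [-498,-225,-18],
    [-498,-225,-18],
    [-498,-225,-18],
    [-498,-225,-18],
    [-498,-225,-18],
    [-498,-225,-18],
    [-498,-225,-18],
    [-498,-225,-18],
    [-498,-225,-18],
    [-498,-225,-18],
  ],
  twist=[
    [0,0,7],
    [0,0,123],
    [0,0,123],
    [0,0,123],
    [0,0,123],
    [0,0,123],
    [0,0,123],
    [0,0,123],
    [0,0,123],
    [0,0,123],
    [0,0,123],
    [0,0,123],
    [0,0,123],
    [0,0,123],
    [0,0,123],
    [0,0,123],
    [0,0,123],
    [0,0,123],
    [0,0,123],
    [0,0,123],
  ],
  jaw=[0.5,0.5,0.5,0.5,0.5,0.5,0.5,0.5,0.5,0.5,0.5,0.5,0.5,0.5,0.5,0.5,0.5,0.5,0.5,0.5],
)

```text
time: 1.77
tcp_pos: [0.6205, 0.1507, 0.2054]
tool_rot: [[0.847, 0.531, -0.0], [0.531, -0.847, -0.0], [-0.0, -0.0, -1.0]]
contact_force: [-0.4, -0.0, -0.5]
width: 0.5
```

```bash
python3 - <<'E'
from h import *
s=manip.observe();print(s["time"],s["tcp_pos"],s["width"],s["joint_pos"],s["contact_force"])
move_to(.6208,.1496,.150,-58)
v=[.6208,.1496,.1185,.558]
im={n:manip.snapshot(n)[:,:,::-1].copy() for n in P}
A=overlay("",'side',im["side"],(232,150,297,225),v,6);B=overlay("",'top',im["top"],(195,168,260,243),v,6)
for n,a,o in(("side",A,(232,150)),("top",B,(195,168))):
    p=(proj(n,s["tcp_pos"])[0]-o+.5)*6;cv2.drawMarker(a,tuple(int(k) for k in p),(255,0,255))
cv2.imwrite("pics/ov1.png",np.hstack([A,B]))
E
```

```text
1.7667 [0.6205 0.1507 0.2054] 0.49959039357993945 [0.1447 0.4981 1.2856 0.     1.3583 1.1552] [-0.4245 -0.0049 -0.5149]
slide mm [-0.3448  1.0574 55.3811] twist z 0.10544217403500511 cur yaw -57.894557825965 q6 1.1551845873905875 tilt(tool frame down) [0.0003 0.0002 1.    ]
```

View pics/ov1.png

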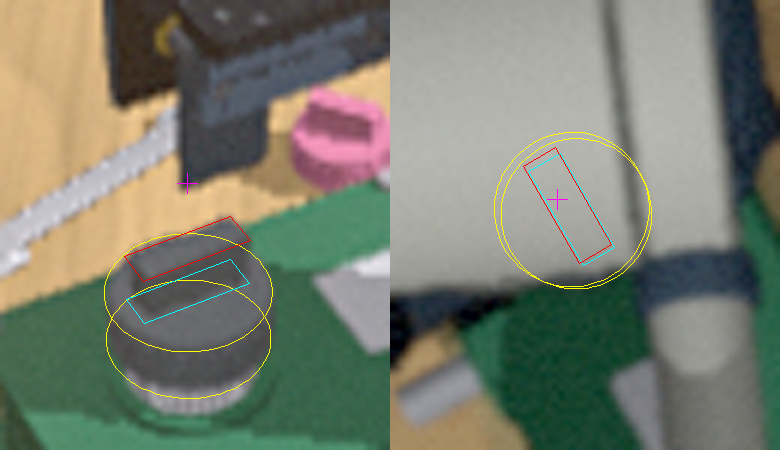

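```bash
python3 - <<'E'
from h import *
s=manip.observe();R=s["tool_rot"];T=s["tcp_pos"]
im=manip.snapshot("side")[:,:,::-1].copy();x0,y0=200,90;S=5
a=cv2.resize(im[y0:y0+115,x0:x0+130],None,fx=S,fy=S,interpolation=cv2.INTER_CUBIC)
a=np.clip((a/255.)**0.6*330-60,0,255).astype(np.uint8)
h=.0228
for sg,c in((1,(0,0,255)),(-1,(255,255,0))):
    for back in (0,.0137):
      pts=[T+R@np.array([u,sg*(h+back),w]) for u,w in((-.016,0),(.016,0),(.016,-.04),(-.016,-.04))]
      cv2.polylines(a,[((proj("side",pts)-[x0,y0]+.5)*S).astype(np.int32)],True,c,1)
cv2.imwrite("pics/fing.png",a)
E
```

```text
(no output)
```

View pics/fing.png

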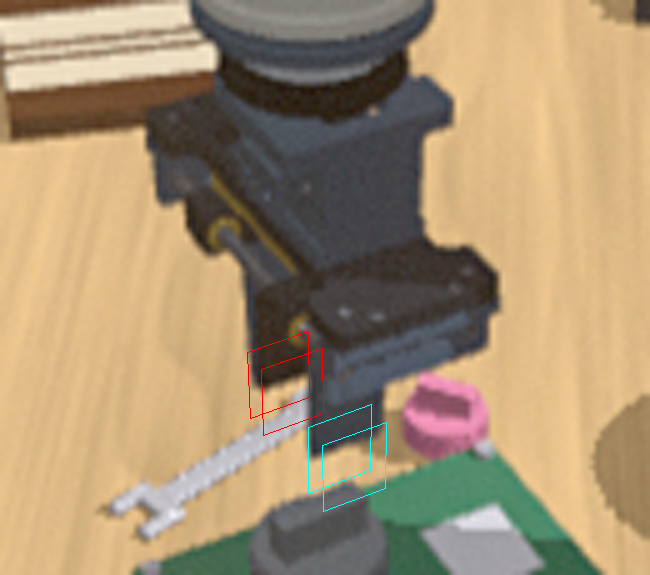

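```bash
python3 - <<'E'
from h import *
print(proj("side",[[0,0,0],[0,0,.02]]),proj("top",[[0,0,0]]))
T=np.array([.2653,.5654,.1869]);R=np.array([[-.9053,.4249,0],[.4249,.9053,0],[0,0,-1]])
h=.0455;out=[]
for n,(x0,y0) in(("side",(390,250)),("top",(0,270))):
    im=cv2.imread(f"pics/{n}0.png");a=cv2.copyMakeBorder(im,0,20,0,20,cv2.BORDER_CONSTANT)[y0:y0+130,x0:x0+120]
    S=3;a=cv2.resize(a,None,fx=S,fy=S);a=np.clip((a/255.)**0.6*330-60,0,255).astype(np.uint8)
    for sg,c in((1,(0,0,255)),(-1,(255,255,0))):
     for back in (0,.0137):
      pts=[T+R@np.array([u,sg*(h+back),w]) for u,w in((-.016,0),(.016,0),(.016,-.04),(-.016,-.04))]
      cv2.polylines(a,[((proj(n,pts)-[x0,y0]+.5)*S).astype(np.int32)],True,c,1)
    out.append(a)
cv2.imwrite("pics/fing0.png",np.hstack(out))
E
```

```text
[[484.8857 206.7463]
 [487.562  201.7837]] [[273.4339 422.7355]]
```

View pics/fing0.png

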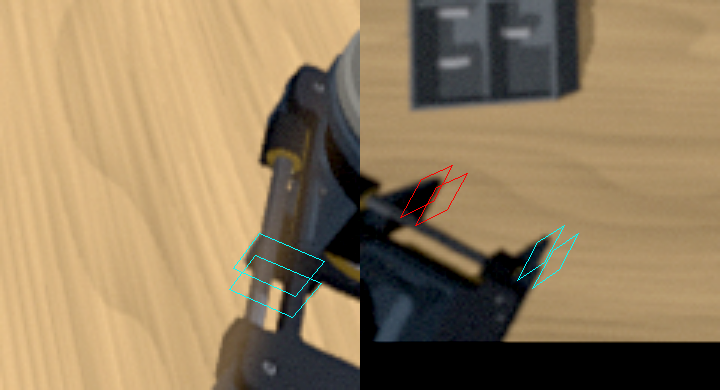

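In the side view the fingers look about 20 mm shorter than the stated TCP, although they line up sideways. I'll go down carefully and use touch and width to settle it.

Emit:
servo_tool(
  slide=[
    [0,1,20],
    [0,1,35],
    [0,1,42],
    [0,1,46],
    [0,1,50],
    [0,1,53],
    [0,1,53],
    [0,1,53],
  ],
  twist=[
    [0,0,0],
    [0,0,0],
    [0,0,0],
    [0,0,0],
    [0,0,0],
    [0,0,0],
    [0,0,0],
    [0,0,0],
  ],
  jaw=[0.5,0.5,0.5,0.5,0.5,0.5,0.5,0.5],
)

```text
time: 2.58
tcp_pos: [0.6215, 0.1497, 0.1529]
tool_rot: [[0.849, 0.528, 0.001], [0.528, -0.849, 0.0], [0.001, 0.0, -1.0]]
contact_force: [-0.8, -0.3, -0.1]
width: 0.501
```

```bash
python3 - <<'E'
from h import *
s=manip.observe();print(s["time"],s["tcp_pos"],s["contact_force"])
v=[.6208,.1496,.1185,.558]
A=overlay("",'side',manip.snapshot("side")[:,:,::-1],(225,150,300,225),v,7)
cv2.imwrite("pics/ov2.png",A)
E
```

```text
2.5833 [0.6215 0.1497 0.1529] [-0.8376 -0.3373 -0.0879]
```

View pics/ov2.png

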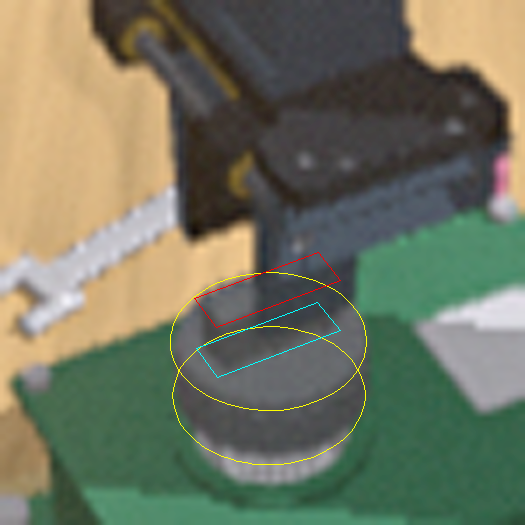

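Emit:
servo_tool(
  slide=[
    [0,0,0],
    [0,0,0],
    [0,0,0],
    [0,0,0],
    [0,0,0],
    [0,0,0],
  ],
  twist=[
    [0,0,0],
    [0,0,0],
    [0,0,0],
    [0,0,0],
    [0,0,0],
    [0,0,0],
  ],
  jaw=[0.3,0.2,0.12,0.12,0.12,0.12],
)

```text
time: 3.13
tcp_pos: [0.6213, 0.1497, 0.1525]
tool_rot: [[0.849, 0.528, 0.0], [0.528, -0.849, -0.0], [0.0, 0.0, -1.0]]
contact_force: [0.1, -0.3, 0.7]
width: 0.127
```

```bash
python3 - <<'E'
from h import *
s=manip.observe();print(s["time"],s["tcp_pos"],s["contact_force"],s["width"],s["wrist_torque"])
v=[.6208,.1496,.1185,.558]
A=overlay("",'side',manip.snapshot("side")[:,:,::-1],(225,150,300,225),v,7)
cv2.imwrite("pics/ov3.png",A)
E
```

```text
3.1333 [0.6213 0.1497 0.1525] [ 0.1213 -0.2804  0.7398] 0.1271294070625985 [-0.0984  0.1944  0.0365]
```

View pics/ov3.png

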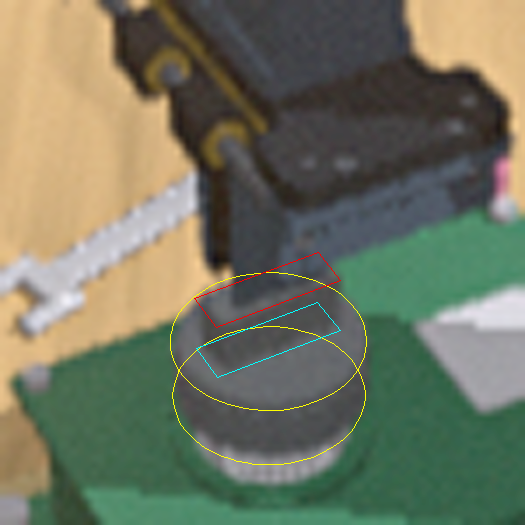

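The jaws closed past the bar's width, so the real fingertips are above the bar, more than 17 mm short of the reported TCP. I'll open, go lower and test again.

Emit:
servo_tool(
  slide=[
    [0,0,0],
    [0,0,0],
    [0,0,0],
    [0,0,4],
    [0,0,8],
    [0,0,10],
    [0,0,12],
    [0,0,12],
    [0,0,12],
    [0,0,12],
    [0,0,12],
    [0,0,12],
    [0,0,12],
  ],
  twist=[
    [0,0,0],
    [0,0,0],
    [0,0,0],
    [0,0,0],
    [0,0,0],
    [0,0,0],
    [0,0,0],
    [0,0,0],
    [0,0,0],
    [0,0,0],
    [0,0,0],
    [0,0,0],
    [0,0,0],
  ],
  jaw=[0.35,0.35,0.35,0.35,0.35,0.35,0.35,0.25,0.18,0.13,0.13,0.13,0.13],
)

```text
time: 4.27
tcp_pos: [0.6214, 0.1497, 0.1406]
tool_rot: [[0.849, 0.528, 0.0], [0.528, -0.849, 0.0], [0.0, 0.0, -1.0]]
contact_force: [0.9, -1.3, -0.6]
width: 0.166
```

```bash
python3 - <<'E'
from h import *
s=manip.observe();print(s["time"],s["tcp_pos"],s["contact_force"],s["width"],s["wrist_torque"])
v=[.6208,.1496,.1185,.558]
A=overlay("",'side',manip.snapshot("side")[:,:,::-1],(225,150,300,225),v,7)
cv2.imwrite("pics/ov4.png",A)
E
```

```text
4.2667 [0.6214 0.1497 0.1406] [ 0.9332 -1.3307 -0.6004] 0.1664918801975212 [-0.0767  0.0164 -0.02  ]
```

View pics/ov4.png

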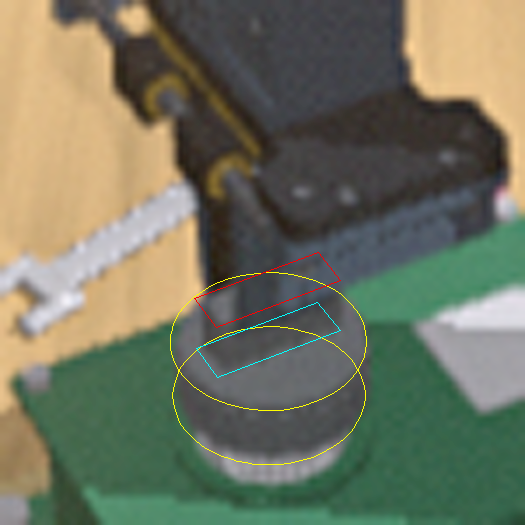

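Emit:
servo_tool(
  slide=[
    [0,0,0],
    [0,0,0],
    [0,0,0],
  ],
  twist=[
    [0,0,0],
    [0,0,0],
    [0,0,0],
  ],
  jaw=[0.12,0.12,0.12],
)

```text
time: 4.57
tcp_pos: [0.6214, 0.1497, 0.1406]
tool_rot: [[0.849, 0.528, 0.0], [0.528, -0.849, 0.0], [0.0, 0.0, -1.0]]
contact_force: [0.7, -0.2, -0.2]
width: 0.167
```

Stalled at 0.167 (about 15.2 mm) with almost no side force, so the bar is held and centred. I'll loosen to a sliding fit and go deeper.

Emit:
servo_tool(
  slide=[
    [0,0,0],
    [0,0,0],
    [0,0,2],
    [0,0,4],
    [0,0,6],
    [0,0,8],
    [0,0,9],
    [0,0,9],
    [0,0,9],
  ],
  twist=[
    [0,0,0],
    [0,0,0],
    [0,0,0],
    [0,0,0],
    [0,0,0],
    [0,0,0],
    [0,0,0],
    [0,0,0],
    [0,0,0],
  ],
  jaw=[0.24,0.24,0.22,0.22,0.22,0.22,0.22,0.22,0.22],
)

```text
time: 5.32
tcp_pos: [0.6213, 0.1497, 0.1314]
tool_rot: [[0.849, 0.528, -0.0], [0.528, -0.849, -0.0], [-0.0, -0.0, -1.0]]
contact_force: [0.1, 0.0, 0.2]
width: 0.222
```

```bash
python3 - <<'E'
from h import *
s=manip.observe();print(s["time"],s["tcp_pos"],s["contact_force"],s["width"],s["wrist_torque"])
v=[.6208,.1496,.1185,.558]
im=manip.snapshot("side")[:,:,::-1]
cv2.imwrite("pics/ov5.png",np.hstack([overlay("",'side',im,(235,165,285,225),v,8),cv2.resize(im[165:225,235:285],None,fx=8,fy=8,interpolation=2)]))
E
```

```text
5.3167 [0.6213 0.1497 0.1314] [0.115  0.0342 0.2053] 0.22222144015291284 [-0.0478  0.1245 -0.0046]
```

View pics/ov5.png

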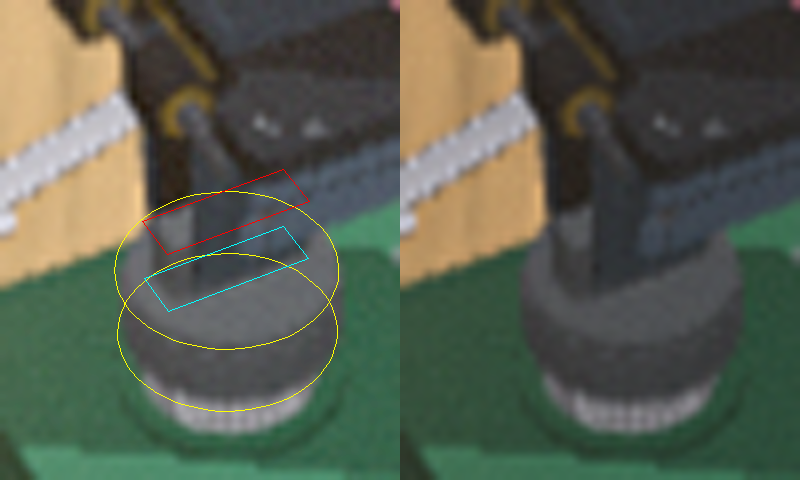

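Emit:
servo_tool(
  slide=[
    [0,0,0],
    [0,0,0],
    [0,0,0],
    [0,0,0],
    [0,0,0],
    [0,0,0],
    [0,0,0],
    [0,0,0],
    [0,0,0],
    [0,0,0],
  ],
  twist=[
    [0,0,-3],
    [0,0,-6],
    [0,0,-9],
    [0,0,-12],
    [0,0,-15],
    [0,0,-18],
    [0,0,-21],
    [0,0,-24],
    [0,0,-27],
    [0,0,-30],
  ],
  jaw=[0.22,0.22,0.22,0.22,0.22,0.22,0.22,0.22,0.22,0.22],
)

```text
time: 6.2
tcp_pos: [0.6213, 0.1497, 0.1317]
tool_rot: [[0.469, 0.883, 0.0], [0.883, -0.469, 0.0], [0.0, 0.0, -1.0]]
contact_force: [-0.5, 0.2, 0.4]
width: 0.219
```

```bash
cat > look.py <<'E'
from h import *
import sys
s=manip.observe();print(s["time"],s["tcp_pos"],s["contact_force"],s["width"],s["wrist_torque"],s["joint_pos"][5])
im=manip.snapshot("side")[:,:,::-1]
a=np.clip((im[165:225,230:290]/255.)**0.6*330-60,0,255).astype(np.uint8)
cv2.imwrite(f"pics/{sys.argv[1]}.png",cv2.resize(a,None,fx=8,fy=8,interpolation=2))
cv2.imwrite(f"pics/raw_{sys.argv[1]}.png",im)
E
python3 look.py r1
```

```text
6.2 [0.6213 0.1497 0.1317] [-0.5061  0.2321  0.396 ] 0.21889858849679503 [-0.0782  0.147   0.008 ] 0.6316288343469586
```

View pics/r1.png

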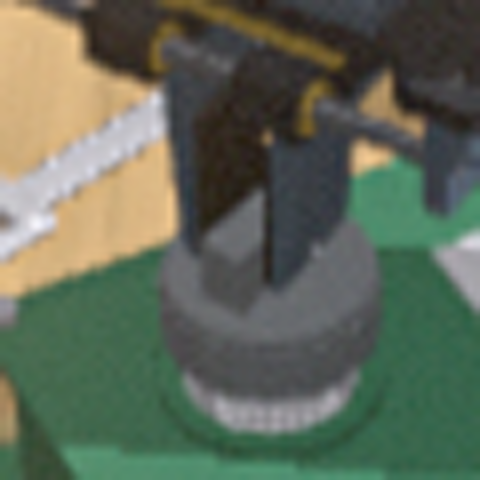

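The bar turns with the jaws (its end is at crop (235,290)). No drop yet: the neck is still visible at rows 380-425. I carry on.

Emit:
servo_tool(
  slide=[
    [0,0,0],
    [0,0,0],
    [0,0,0],
    [0,0,0],
    [0,0,0],
    [0,0,0],
  ],
  twist=[
    [0,0,-3],
    [0,0,-6],
    [0,0,-9],
    [0,0,-12],
    [0,0,-12],
    [0,0,-12],
  ],
  jaw=[0.22,0.22,0.22,0.22,0.22,0.22],
)

```text
time: 6.75
tcp_pos: [0.6213, 0.1497, 0.1316]
tool_rot: [[0.28, 0.96, 0.0], [0.96, -0.28, 0.0], [0.0, 0.0, -1.0]]
contact_force: [0.4, 0.1, 0.6]
width: 0.221
```

```bash
python3 look.py r2
```

```text
6.75 [0.6213 0.1497 0.1316] [0.3982 0.0508 0.6385] 0.22112844146317004 [-0.0987  0.0758  0.0287] 0.4271891310010368
```

View pics/r2.png

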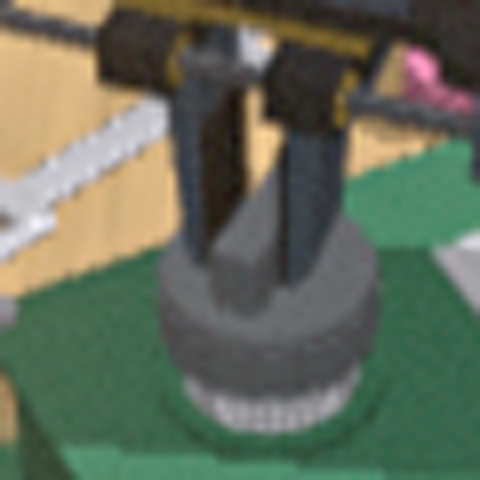

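Emit:
servo_tool(
  slide=[
    [0,0,0],
    [0,0,0],
    [0,0,0],
    [0,0,0],
    [0,0,0],
    [0,0,0],
  ],
  twist=[
    [0,0,-3],
    [0,0,-6],
    [0,0,-9],
    [0,0,-12],
    [0,0,-12],
    [0,0,-12],
  ],
  jaw=[0.22,0.22,0.22,0.22,0.22,0.22],
)

```text
time: 7.3
tcp_pos: [0.6212, 0.1497, 0.1315]
tool_rot: [[0.075, 0.997, -0.0], [0.997, -0.075, -0.0], [-0.0, -0.0, -1.0]]
contact_force: [0.0, 0.2, -0.2]
width: 0.22
```

```bash
python3 look.py r3
```

```text
7.3 [0.6212 0.1497 0.1315] [ 0.0105  0.1689 -0.2219] 0.2198335918868914 [-0.1267  0.2879 -0.02  ] 0.21825176251311124
```

View pics/r3.png

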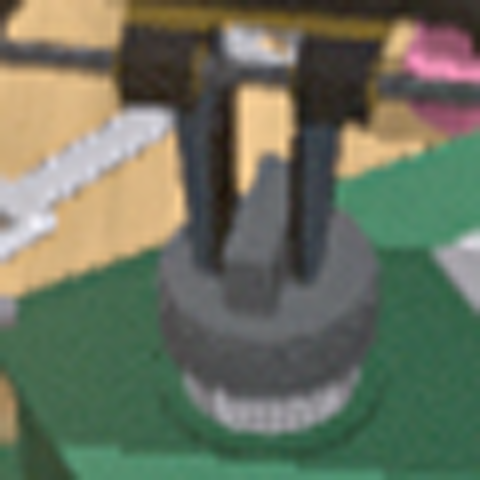

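Emit:
servo_tool(
  slide=[
    [0,0,0],
    [0,0,0],
    [0,0,0],
    [0,0,0],
    [0,0,0],
    [0,0,0],
  ],
  twist=[
    [0,0,-3],
    [0,0,-6],
    [0,0,-9],
    [0,0,-12],
    [0,0,-12],
    [0,0,-12],
  ],
  jaw=[0.22,0.22,0.22,0.22,0.22,0.22],
)

```text
time: 7.85
tcp_pos: [0.6214, 0.1497, 0.1315]
tool_rot: [[-0.134, 0.991, 0.0], [0.991, 0.134, 0.0], [-0.0, 0.0, -1.0]]
contact_force: [0.0, -0.7, 0.2]
width: 0.222
```

```bash
python3 look.py r4
```

```text
7.85 [0.6214 0.1497 0.1315] [ 0.0261 -0.6965  0.2225] 0.22194064296438887 [-0.1092  0.121   0.0312] 0.008974576705915288
```

View pics/r4.png

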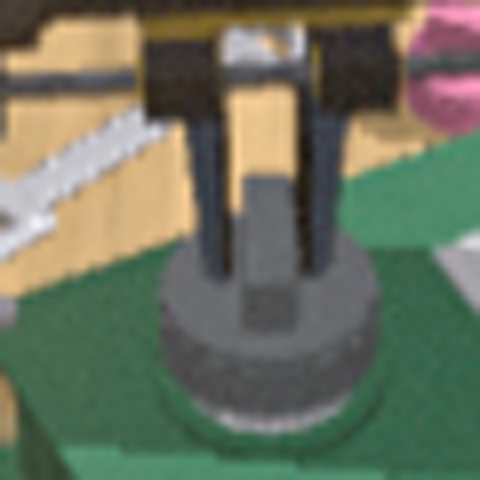

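Dropped: the visible neck has shrunk to a thin ring at rows 410-430 and the bar sits lower. I'll lower the tool 6 mm and screw clockwise.

Emit:
servo_tool(
  slide=[
    [0,0,2],
    [0,0,4],
    [0,0,6],
    [0,0,6],
    [0,0,6],
    [0,0,6],
    [0,0,6],
    [0,0,6],
    [0,0,6],
    [0,0,6],
    [0,0,6],
    [0,0,6],
    [0,0,6],
    [0,0,6],
    [0,0,6],
    [0,0,6],
    [0,0,6],
    [0,0,6],
    [0,0,6],
    [0,0,6],
  ],
  twist=[
    [0,0,0],
    [0,0,0],
    [0,0,3],
    [0,0,6],
    [0,0,9],
    [0,0,12],
    [0,0,15],
    [0,0,18],
    [0,0,21],
    [0,0,24],
    [0,0,27],
    [0,0,30],
    [0,0,33],
    [0,0,36],
    [0,0,39],
    [0,0,42],
    [0,0,45],
    [0,0,48],
    [0,0,50],
    [0,0,50],
  ],
  jaw=[0.22,0.22,0.22,0.22,0.22,0.22,0.22,0.22,0.22,0.22,0.22,0.22,0.22,0.22,0.22,0.22,0.22,0.22,0.22,0.22],
)

```text
time: 9.57
tcp_pos: [0.6212, 0.1497, 0.1252]
tool_rot: [[0.673, 0.74, -0.0], [0.74, -0.673, -0.0], [-0.0, -0.0, -1.0]]
contact_force: [0.7, -0.2, 0.7]
width: 0.218
```

```bash
python3 look.py r5
```

```text
9.5667 [0.6212 0.1497 0.1252] [ 0.672  -0.1642  0.7395] 0.21767727554918445 [-0.1243  0.1063 -0.0351] 0.8812874900850157
```

View pics/r5.png

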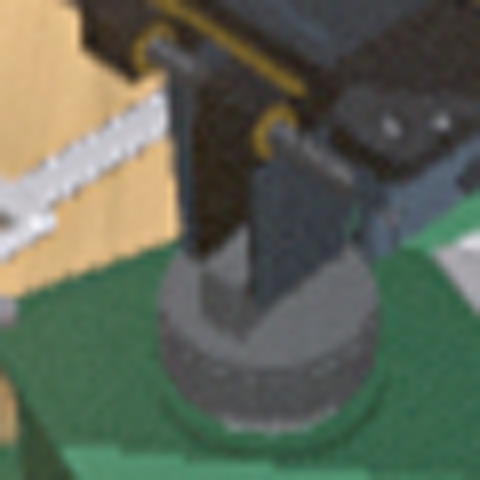

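Emit:
servo_tool(
  slide=[
    [0,0,0],
    [0,0,0],
    [0,0,0],
    [0,0,1],
    [0,0,1],
    [0,0,1],
    [0,0,1],
    [0,0,1],
    [0,0,2],
    [0,0,2],
    [0,0,2],
    [0,0,2],
    [0,0,2],
    [0,0,3],
    [0,0,3],
    [0,0,3],
    [0,0,3],
  ],
  twist=[
    [0,0,3],
    [0,0,6],
    [0,0,9],
    [0,0,12],
    [0,0,15],
    [0,0,18],
    [0,0,21],
    [0,0,24],
    [0,0,27],
    [0,0,30],
    [0,0,33],
    [0,0,36],
    [0,0,39],
    [0,0,42],
    [0,0,45],
    [0,0,45],
    [0,0,45],
  ],
  jaw=[0.22,0.22,0.22,0.22,0.22,0.22,0.22,0.22,0.22,0.22,0.22,0.22,0.22,0.22,0.22,0.22,0.22],
)

```text
time: 11.03
tcp_pos: [0.6213, 0.1495, 0.1224]
tool_rot: [[0.999, 0.052, -0.0], [0.052, -0.999, -0.0], [-0.0, 0.0, -1.0]]
contact_force: [0.4, -1.7, -0.0]
width: 0.221
```

```bash
python3 look.py r6
```

```text
11.0333 [0.6213 0.1495 0.1224] [ 0.4226 -1.6778 -0.0068] 0.22130056533300152 [-0.4277  0.2563  0.0509] 1.6615998816848538
```

View pics/r6.png

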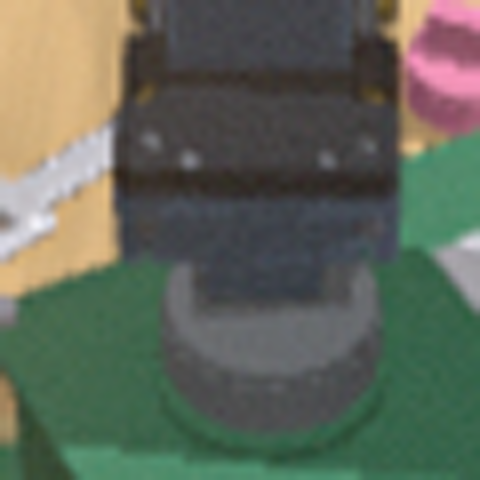

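Emit:
servo_tool(
  slide=[
    [0,0,0],
    [0,0,0],
    [0,0,0],
    [0,0,1],
    [0,0,1],
    [0,0,1],
  ],
  twist=[
    [0,0,3],
    [0,0,6],
    [0,0,9],
    [0,0,12],
    [0,0,12],
    [0,0,12],
  ],
  jaw=[0.22,0.22,0.22,0.22,0.22,0.22],
)

```text
time: 11.58
tcp_pos: [0.6222, 0.1495, 0.1223]
tool_rot: [[0.988, -0.156, 0.002], [-0.156, -0.988, -0.001], [0.002, 0.0, -1.0]]
contact_force: [2.3, -3.2, 6.4]
width: 0.242
```

```bash
python3 look.py r7
```

```text
11.5833 [0.6222 0.1495 0.1223] [ 2.2825 -3.2016  6.424 ] 0.241854938576823 [-0.7627 -0.0847  1.4833] 1.8706566929632338
```

View pics/r7.png

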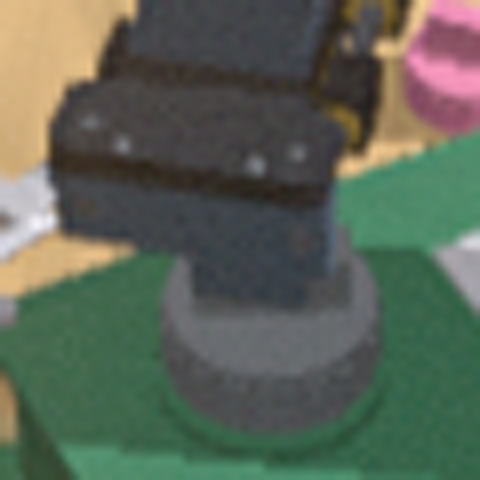

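Turning has stopped: the torque is 1.5 N m, the jaws are being pried open, and the bar hasn't moved since the last picture. I'll back off, grip squarely and check the stop with a firm grip.

Emit:
servo_tool(
  slide=[
    [0,0,-1],
    [0,0,-2],
    [0,0,-2],
    [0,0,-2],
    [0,0,-2],
    [0,0,-2],
    [0,0,-2],
    [0,0,-2],
    [0,0,-2],
  ],
  twist=[
    [0,0,-4],
    [0,0,-8],
    [0,0,-12],
    [0,0,-12],
    [0,0,-12],
    [0,0,-12],
    [0,0,-12],
    [0,0,-12],
    [0,0,-12],
  ],
  jaw=[0.22,0.22,0.22,0.2,0.15,0.13,0.13,0.13,0.13],
)

```text
time: 12.38
tcp_pos: [0.6213, 0.1496, 0.1234]
tool_rot: [[0.999, 0.05, -0.0], [0.05, -0.999, -0.0], [-0.0, 0.0, -1.0]]
contact_force: [0.4, -5.3, -3.8]
width: 0.184
```

Emit:
servo_tool(
  slide=[
    [0,0,0],
    [0,0,0],
    [0,0,0],
    [0,0,0],
  ],
  twist=[
    [0,0,2],
    [0,0,4],
    [0,0,6],
    [0,0,6],
  ],
  jaw=[0.13,0.13,0.13,0.13],
)

```text
time: 12.72
tcp_pos: [0.6213, 0.1496, 0.1234]
tool_rot: [[0.998, -0.056, 0.0], [-0.056, -0.998, -0.0], [0.0, 0.0, -1.0]]
contact_force: [0.4, -5.1, -3.3]
width: 0.209
```

```bash
python3 look.py r8
```

```text
12.7167 [0.6213 0.1496 0.1234] [ 0.352  -5.1127 -3.2924] 0.20888006470521292 [-1.0212 -0.0615  1.3803] 1.7703021315748126
```

A firm grip gives 1.4 N m with the jaws prying open, so it is at the hard stop. I release it, rise straight up, then move aside to look.

Emit:
servo_tool(
  slide=[
    [0,0,0],
    [0,0,0],
    [0,0,0],
    [0,0,-10],
    [0,0,-30],
    [0,0,-60],
    [0,0,-80],
    [-100,0,-90],
    [-140,0,-90],
    [-180,0,-90],
    [-220,0,-90],
    [-220,0,-90],
    [-220,0,-90],
  ],
  twist=[
    [0,0,-4],
    [0,0,-10],
    [0,0,-10],
    [0,0,-10],
    [0,0,-10],
    [0,0,-10],
    [0,0,-10],
    [0,0,-10],
    [0,0,-10],
    [0,0,-10],
    [0,0,-10],
    [0,0,-10],
    [0,0,-10],
  ],
  jaw=[0.3,0.5,0.5,0.5,0.5,0.5,0.5,0.5,0.5,0.5,0.5,0.5,0.5],
)

```text
time: 13.85
tcp_pos: [0.3959, 0.1617, 0.2141]
tool_rot: [[0.993, 0.117, -0.002], [0.117, -0.993, 0.0], [-0.002, -0.0, -1.0]]
contact_force: [1.4, -0.3, 0.1]
width: 0.501
```

```bash
python3 - <<'E'
from h import *
s=manip.observe();print(s["time"],s["tcp_pos"],s["contact_force"],s["width"])
im={n:manip.snapshot(n)[:,:,::-1].copy() for n in P}
for n in im: cv2.imwrite(f"pics/{n}_end.png",im[n])
f=lambda v:np.hstack([overlay("",'side',im["side"],(240,178,290,228),v),overlay("",'top',im["top"],(200,178,250,228),v)])
cv2.imwrite("pics/end.png",f([.6208,.1496,.1040,np.radians(6)]))
# drift of rim bottom between start and end: vertical shift by phase correlation / template of cap lower side
a=cv2.imread("pics/side0.png")
g=lambda x:cv2.cvtColor(x,cv2.COLOR_BGR2GRAY)
for h in(.0,.027):
  z=np.array([[.62,.15,.119+h],[.62,.15,.1115+h],[.62,.15,.1055+h]]);print(proj("side",z))
big=np.hstack([cv2.resize(x[178:228,240:290],None,fx=8,fy=8,interpolation=2) for x in(a,im["side"])])
big=np.clip((big/255.)**0.6*330-60,0,255).astype(np.uint8);cv2.imwrite("pics/cmp.png",big)
E
```

```text
13.85 [0.3959 0.1617 0.2141] [ 1.3653 -0.2938  0.0628] 0.5012802913871495
[[263.2386 205.7989]
 [263.2562 207.9025]
 [263.2702 209.5698]]
[[263.1736 198.0408]
 [263.1919 200.2255]
 [263.2064 201.9566]]
```

View pics/end.png

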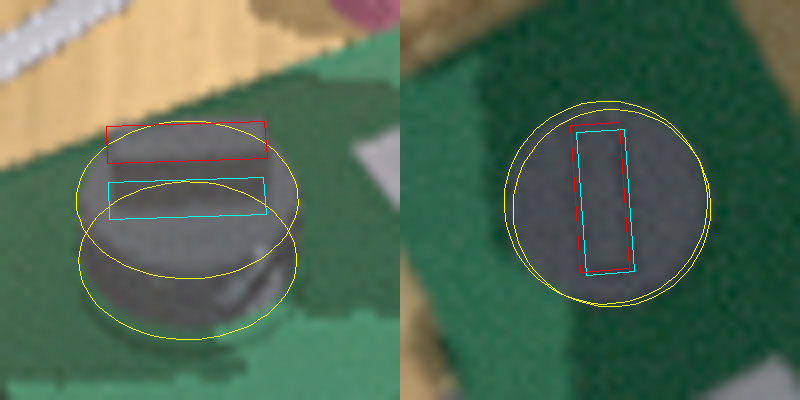

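View pics/cmp.png

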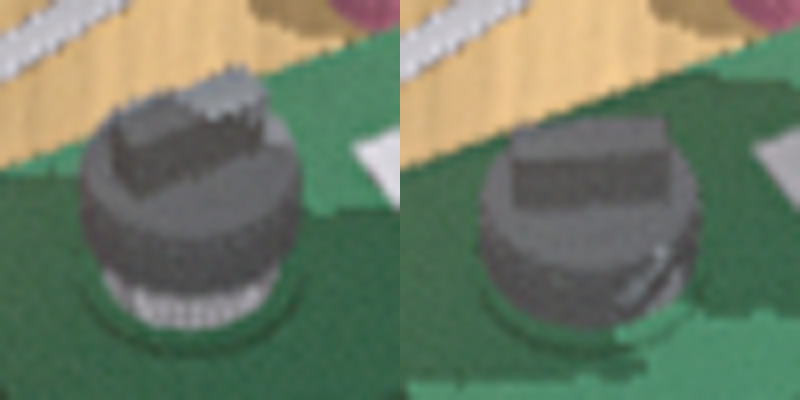

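View pics/side_end.png

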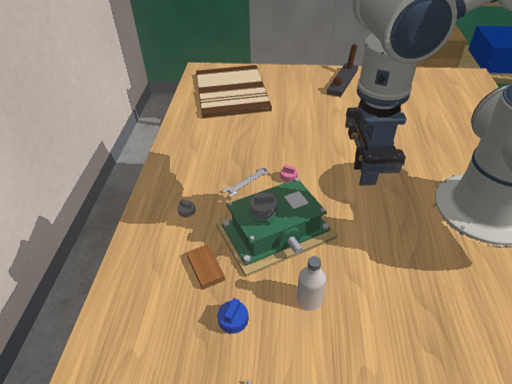

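```bash
python3 -c "
from bench import manip
print(manip.close_job()); print(manip.observe()['time'])"
```

```text
the job is handed in; nothing more can be done
None
the job is handed in; nothing more can be done
```

I turned the cap backward with loosely closed jaws, between 45° and 60° after it was laid on, until it dropped. I then screwed it clockwise about 87° to a hard stop, let go, moved clear and handed the job in at about 14 s. No verdict was reported.

**Stop:** The cap turned no further at 1.4–1.5 N m, and the jaws were pried open instead. The turn of about 1.5 rad fits the stated 1.4–1.8 rad.

**Height:** The rim sank about 3.75 px in the side picture, against 3.77 px expected for the full 13.5 mm. I read this by eye, so it is good to about 1–2 mm. The final overlay agrees with the home height and shows the cap upright on the neck.

**Bystanders:** In the last picture the spanner, bottle and offcut look unmoved. I did not measure them.

**Disagreements:**
- **Fingertips:** They appeared about 20 mm or more short of the stated TCP. The jaws also closed past the bar where the text said they should hold it, so I set the grasp height by touch.
- **Cap model:** The fitted cap outline sits about 1.5 px too low at the rim, by the same amount in the first and last pictures.
- **Side force:** It reached about 5 N while I tested the stop, and was near zero after release.

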